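Close the sweet jar and present the bonbon dish a quarter turn round

ROBOT

A 7-joint arm with a two-finger parallel gripper is mounted at the origin on the work surface; the furniture and walls round the work are solid. World frame = base frame: x ahead of the robot, y to its left, z up, the work surface at z = 0. Lengths are in m, angles in rad, forces in N, time in s.
With the tool pointing down it reaches from about 0.425 to 0.875 m from the base axis. Payload 8.4 kg.
Tool frame: the origin (TCP) lies on the centre line of the jaws, within the pads' length; the fingertips stand 14 mm ahead of it and the grasp point (between the pads) lies 5 mm behind it; z points along the fingers, y is the line along which they close (so a half turn about z gives the same grasp; the last joint's range is limited). The gripper opens to 85 mm and grips with 20 to 120 N. Pads are 22 mm wide; open, the fingers measure 114 mm over their backs; the gripper's body (76 mm by 85 mm) begins 54 mm behind the grasp point. The pads swing forward as they close: fully open they stand 13 mm farther back than shut.
Start: joints at [1.199, 0.333, 0.04, 1.465, -0.013, 1.343, -0.059], TCP at [0.175, -0.626, 0.245] pointing down, gripper open.
Joint ranges: [-2.58, 2.58], [-0.38, 2.09], [-1.3, 1.39], [0.25, 2.4], [-1.5, 4.64], [0.08, 2.09], [-2.65, 2.65]. Speed limits (rad/s): [2.22, 2.22, 2.79, 2.79, 3.14, 3.14, 3.14].

INTERFACE

Orientations are given as a unit quaternion [w, x, y, z].
In Python, from cell import robot gives the robot as it stands. The module is installed in compiled form; this text tells all that it offers.
- The arm moves only by the tool jog_arm, never from a script. Its argument "rows" is a list of rows, each a list of 3 entries, a list of its own where there are three numbers: the closure, from 0 (fully open) to 1 (shut), then the shift along the tool's x, y, z in parts of the range, where 1.0 means 1 m, then the turn about the tool's z in a scale on which 1.0 is 2 rad. A call has 1 to 5 rows; each row is the pose to reach, as a shift and turn from the pose commanded when the call began, along the tool's axes at that moment; what a row does not reach only later rows make up. A row lasts 1/8 s, in which the tool goes at most 62.5 mm and 10.7 degrees, less where a joint would pass 70% of its speed; a pose out of reach is approached as far as the arm can. A shift or turn number past 1, either way, is cut back to 1. A call with a gripper value outside its range is refused whole. The fingers move at their own pace and stop on an object; the grip force is fixed at half the most. Time passes only in rows, so rows that repeat a pose let the fingers close. It gives the time, the measured TCP pose, the force, the opening and the grip force at its end, in the units of the state.
- robot.read_state(): the state, without advancing time (a new reading comes with each control period).
- robot.capture(name): name is "scene" or "top" or "wrist"; returns (picture, depth): 420x560x3 uint8, red, green, blue; 420x560 float32, m along the optical axis (not along the pixel's ray), 0 where there is no reading.
- robot.camera_params(name): a dict with "fx", "fy", "cx", "cy" (pixels), "eye" and "rotation" of the camera in the world. Camera axes: x right, y up, looking along -z (the intrinsics and any distortion apply to the point x, -y, -z); pixel columns grow to the right and rows downward; lengths in m; the calibration is good to about 2 mm. A picture is of the moment at which its call begins: read the wrist's pose just before it. camera_params takes no time and is no camera call; for the wrist camera it gives the pose at the moment of the call.
- robot.finish_job(): hands the job in; it is judged then, once.
The state is a dict: "clock": time; "q": joint angles; "joint_velocities": joint speeds; "joint_torque": joint torques, N m; "ee_pos": TCP position; "orientation": TCP orientation; "wrist_force": force on the tool from outside, world axes, zero at the start; "wrist_torque": the same for the moment, N m; "width": finger opening in m; "finger_force": force on a finger pad.
Only numpy, scipy, OpenCV 4.12 (cv2) and the standard library are available. Lean on these libraries where they do the work, as an engineer would, in place of code of your own. Each camera call takes 0.05 s, during which the arm holds its last target. There are 200 camera calls.

TASK

Shut the open lid of the white sweet jar. Then lift the blue dish by its arched handle clear of the wooden board and, in the air over the board, turn it a quarter turn (either way) so that its arch, which ran along the board, runs across it; keep the dish level and the loose red sweet in its middle. Finish while holding the dish up there, steady and well clear of the board, and leave the jar upright and the pepper mill, spice jar and tumbler where they stand.

Things in the scene. Friction and masses are not known exactly. Their poses are not given: they have to be found in the camera images.
- jar: White stoneware jar with navy hinged lid, loose, 0.42 kg; 112 mm across, rim 108 mm high, full of ball sweets. Origin on its underside; its round axis is 13 mm from it along the jar's +y. The lid's hinge is on the +y side and runs along the jar's x; at the start +y points away from the robot (yaw -90 degrees, up to 23 either way).
- jar_lid (a joint): Lid angle, rad: 0 shut, 1.57 upright, 1.745 fully open at its stop; starts at 1.5 to 1.74. Slight friction (0.01 N m) holds it near upright; pushed toward the mouth below about 1.2 it falls shut. Disc 115 mm across, 18 mm thick, plus a tab 22 mm wide, 28 mm long, farthest from the hinge. Open, disc top edge 222 mm, tab end 248 mm above the worktop; shut, lid top 124 mm, knob top 134 mm.
- jar_lid_hinge (a point): Middle of the lid's hinge line: 71 mm from the jar's origin along the jar's +y, 109 mm above the worktop; axes as the jar's.
- board: Fixed oblong wooden serving board, 180 mm along its x, 260 mm along its y, 18 mm thick. Origin: centre of its underside.
- dish: Loose round blue dish, 157 mm across, rim 27 mm high, about 0.26 kg, near the board's middle. Origin: centre of its underside. A brass arch rises from the rim at +-74 mm on the dish's x, over the middle; at the start dish x lies along board y within 9 degrees. Inside slopes 4 degrees to 22 mm from the middle, 9 to 48 mm, 20 to the rim. Centre of mass on the middle axis.
- dish_grip (a point): Centre of the straight dark wooden grip on top of the arch, 135 mm above the dish's underside: 60 mm long (along the dish's x), 14 mm thick (along the dish's y), 18 mm high; fingers close on it along the dish's y. The sweet's top is 93 mm below this point.
- dish_middle (a point): Middle of the dish's inner floor, 10 mm above its underside.
- sweet_center (a point): Centre of the loose red ball sweet, 32 mm diameter, 25 g, rolling freely in the dish.
- pepper_mill: Wooden pepper mill, 58 mm across, 170 mm high, loose; origin under its centre. Not to be disturbed.
- spice_jar: Spice jar with yellow cap, 42 mm across, 106 mm high, loose; origin under its centre. Not to be disturbed.
- tumbler: Teal glass tumbler, 77 mm across, 106 mm high, loose; origin under its centre. Not to be disturbed.
There are look-alikes about, which are no part of the job. Leave any purple look-alike of the jar alone.

How it is judged:
By the outcome, as a careful person would: the job done as asked, in the order asked, and still so for the second after the job is handed in, while the arm keeps its last pose, push and grip.
It also fails if it takes over 58 s, if anything falls off the work surface, if the arm or the gripper's body presses on something with over 40 N, if the wrist force passes 120 N, or if a joint passes its speed limit or range.

## Working session

There is one attempt and no reset: what is moved stays moved. The work goes in short steps, Python scripts to look and compute and a tool call to move; the robot and the scene stay as the last step left them, time stands still between calls to the robot, and variables do not carry over. Pictures are saved under pics/ and viewed, at most 10 in all, crops included, and the job is handed in when it is done.

Besides the shell and the picture viewer there is one more tool, called after "Request:" by a JSON object that holds its "op" and its "data", one argument or row to a line. jog_arm: Moves the arm, as the interface text tells. Its arguments: {"type":"object","properties":{"rows":{"type":"array"}},"required":["rows"]}

```bash
mkdir -p pics
cat > h.py <<'E'
from cell import robot
import numpy as np, cv2
def snap(n,f):
    p,d=robot.capture(n); cv2.imwrite(f'pics/{f}.png',p[:,:,::-1]); np.save(f'pics/{f}.npy',d); return p,d
def pts(n,d,c=None):
    c=c or robot.camera_params(n); v,u=np.mgrid[:d.shape[0],:d.shape[1]]
    P=np.stack([(u-c['cx'])/c['fx']*d,-(v-c['cy'])/c['fy']*d,-d],-1)
    return P@np.array(c['rotation']).T+np.array(c['eye'])
E
python3 - <<'E'
from h import *
s=robot.read_state();print({k:np.round(v,3) for k,v in s.items()})
for n in('scene','top'):
    print(robot.camera_params(n)); p,d=snap(n,n+'0'); np.save(f'pics/{n}P.npy',pts(n,d))
E
```

```text
{'clock': np.float64(0.0), 'q': array([ 1.199,  0.334,  0.04 ,  1.466, -0.013,  1.343, -0.058]), 'joint_velocities': array([-0.002,  0.001, -0.001, -0.001,  0.002, -0.001,  0.   ]), 'joint_torque': array([-1.0000e-03, -6.5857e+01,  1.3650e+00, -4.0556e+01,  1.7000e-02,
        1.3000e-02, -0.0000e+00]), 'ee_pos': array([ 0.175, -0.626,  0.244]), 'orientation': array([-0.001,  0.991,  0.136, -0.   ]), 'wrist_force': array([ 0.433, -0.885, -0.837]), 'wrist_torque': array([ 0.014, -0.052,  0.031]), 'finger_force': np.float64(0.0), 'width': np.float64(0.085)}
{'fx': 490.8431443718464, 'fy': 490.8431443718464, 'cx': 283.39736988650054, 'cy': 215.35860145479916, 'eye': array([0.08184484, 0.59230855, 0.96113982]), 'rotation': array([-0.39093806, -0.13132198,  0.31113343,  0.85622308])}Traceback (most recent call last):
  File "<stdin>", line 4, in <module>
  File "h.py", line 8, in pts
    return P@np.array(c['rotation']).T+np.array(c['eye'])
           ~^~~~~~~~~~~~~~~~~~~~~~~~~~
ValueError: matmul: Input operand 1 has a mismatch in its core dimension 0, with gufunc signature (n?,k),(k,m?)->(n?,m?) (size 4 is different from 3)
```

View pics/scene0.png

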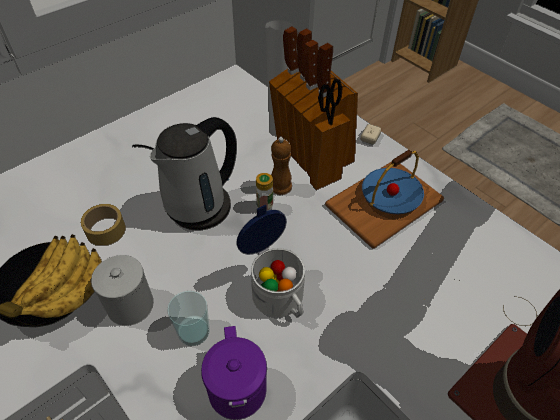

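The scene view shows the white jar with its open navy lid (jar at about 277,285, lid at 262,231), the dish on the board (393,190), the mill (281,165), the spice jar (264,190) and the tumbler (188,318). The purple look-alike is at (235,375).

```bash
sed -i "s/P@np.array(c\['rotation'\]).T/P@R.T/; s/^    P=np/    w=np.array(c['rotation']); R=Rotation.from_quat(w[[1,2,3,0]]).as_matrix()\n    P=np/; s/^import.*/&\nfrom scipy.spatial.transform import Rotation/" h.py
python3 - <<'E'
from h import *
d=np.load('pics/scene0.npy');P=pts('scene',d);np.save('pics/sceneP.npy',P)
p,d=snap('top','top0');print(robot.camera_params('top'));Q=pts('top',d);np.save('pics/topP.npy',Q)
for n,u,v in[('table',330,320),('board',400,225),('sweet',393,188),('lid',262,231),('grip',402,157),('milltop',281,145),('spicetop',264,177),('kettle',185,140),('block',330,110)]:print(n,P[v,u].round(3))
E
```

```text
{'fx': 527.8791200379933, 'fy': 527.8791200379933, 'cx': 273.41206768261856, 'cy': 212.7154297560487, 'eye': array([0.29200442, 0.14477489, 1.57160431]), 'rotation': array([-0.68576569, -0.06995297,  0.07160283,  0.7209057 ])}
table [0.379 0.174 0.002]
board [ 0.444 -0.131  0.019]
sweet [ 0.517 -0.178  0.059]
lid [0.553 0.216 0.179]
grip [ 0.518 -0.182  0.163]
milltop [0.735 0.006 0.16 ]
spicetop [0.721 0.072 0.106]
kettle [0.811 0.216 0.245]
block [ 0.7   -0.115  0.225]
```

View pics/top0.png

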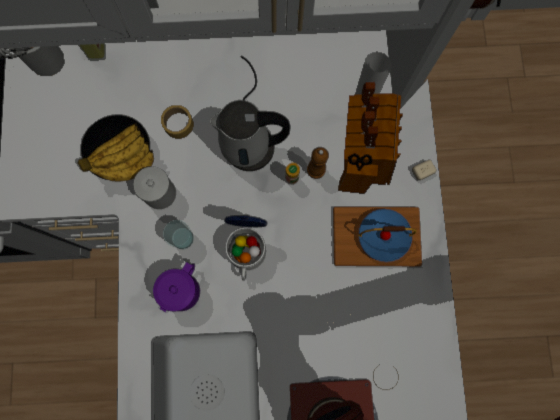

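Top view: jar (245,249), lid (246,221), dish (386,235) with its sweet (386,235), board (377,237), mill (318,162), spice jar (292,172), tumbler (181,237). The purple jar (177,289) is the look-alike; the white jar with the navy lid is the one meant. Next I measure them and enlarge a crop of jar and dish.

Run:
```python
from h import *
P=np.load('pics/sceneP.npy').reshape(-1,3);Q=np.load('pics/topP.npy').reshape(-1,3)
im=cv2.imread('pics/scene0.png').reshape(-1,3).astype(int); it=cv2.imread('pics/top0.png').reshape(-1,3).astype(int)
def circ(A):
    x=np.linalg.lstsq(np.c_[2*A[:,:2],np.ones(len(A))],(A[:,:2]**2).sum(1),rcond=None)[0];return x[:2].round(4),round(float(np.sqrt(x[2]+x[:2]@x[:2])),4),len(A)
def near(A,x,y,r):return np.hypot(A[:,0]-x,A[:,1]-y)<r
for nm,A,I in(('scene',P,im),('top',Q,it)):
    print(nm)
    # lid
    m=near(A,.56,.21,.09)&(A[:,2]>.135)&(A[:,2]<.27);L=A[m]
    if len(L)>30:
        c=L.mean(0);w=np.linalg.svd(L-c)[2];print('lid',len(L),c.round(3),w[2].round(3),L.min(0).round(3),L.max(0).round(3))
        t=L[L[:,2]>.228];print('tab',len(t),t.mean(0).round(3) if len(t) else '')
    # jar rim
    m=near(A,.48,.21,.09)&(A[:,2]>.10)&(A[:,2]<.114);print('jar rim',circ(A[m]),A[m].mean(0).round(3))
    # dish blue
    b=(I[:,0]>I[:,2]+40)&near(A,.517,-.18,.12)&(A[:,2]>.02)&(A[:,2]<.06)
    rim=b&(A[:,2]>.040);print('dish rim',circ(A[rim]),'all',circ(A[b]))
    red=(I[:,2]>120)&(I[:,1]<50)&(I[:,0]<50)&near(A,.517,-.18,.1);print('sweet',red.sum(),A[red].mean(0).round(4),A[red].max(0).round(3))
    g=near(A,.517,-.18,.08)&(A[:,2]>.148)&(A[:,2]<.175);G=A[g];print('grip',len(G),G.mean(0).round(4),((G.min(0)+G.max(0))/2).round(4),G.min(0).round(3),G.max(0).round(3))
    w=np.linalg.svd(G[:,:2]-G[:,:2].mean(0))[2];print(' dir',w[0].round(3))
    bd=(A[:,2]>.012)&(A[:,2]<.024)&near(A,.517,-.16,.18)&(I[:,2]>I[:,0]+30)
    r=cv2.minAreaRect(A[bd][:,:2].astype(np.float32));print('board',r)
    for n,x,y,lo in(('mill',.735,.006,.12),('spice',.721,.072,.09)):
        B=A[near(A,x,y,.05)&(A[:,2]>lo)];print(n,B.mean(0).round(3),B.min(0).round(3),B.max(0).round(3))
D=np.load('pics/topP.npy');print(D[310,322],D[237,181])
# highest things near arm path
for (x,y) in[(.7,-.115)]:
    k=near(Q,x,y,.25)&(Q[:,2]>.2);print(Q[k].min(0),Q[k].max(0))
a=cv2.imread('pics/scene0.png');b=cv2.imread('pics/top0.png')
cv2.imwrite('pics/c1.png',np.hstack([cv2.resize(a[190:330,215:335],None,fx=3.3,fy=3.3),cv2.resize(b[190:285,330:425],(400,462))]))
```

```text
scene
lid 1404 [0.554 0.218 0.187] [-0.99   0.137  0.017] [0.545 0.157 0.135] [0.572 0.272 0.251]
tab 91 [0.556 0.215 0.241]
jar rim (array([0.4987, 0.2215]), 0.0537, 455) [0.501 0.221 0.105]
dish rim (array([ 0.5222, -0.1858]), 0.0705, 597) all (array([ 0.5234, -0.1876]), 0.0571, 1684)
sweet 38 [ 0.5193 -0.1869  0.0574] [ 0.53  -0.178  0.062]
grip 183 [ 0.5201 -0.1819  0.1581] [ 0.5219 -0.1896  0.157 ] [ 0.514 -0.235  0.148] [ 0.53  -0.144  0.166]
 dir [0.051 0.999]
board ((0.5617089867591858, -0.17070500552654266), (0.26286518573760986, 0.2550714910030365), 86.8378677368164)
mill [0.736 0.006 0.146] [ 0.719 -0.021  0.12 ] [0.761 0.024 0.172]
spice [0.713 0.079 0.104] [0.696 0.057 0.09 ] [0.736 0.097 0.114]
top
lid 398 [0.554 0.21  0.198] [-0.992  0.119  0.042] [0.544 0.155 0.135] [0.577 0.268 0.256]
tab 26 [0.555 0.211 0.245]
jar rim (array([0.4975, 0.2181]), 0.0533, 182) [0.498 0.218 0.107]
dish rim (array([ 0.5205, -0.1886]), 0.0659, 596) all (array([ 0.5217, -0.1891]), 0.056, 1543)
sweet 1 [ 0.5165 -0.1912  0.0622] [ 0.516 -0.191  0.062]
grip 134 [ 0.5199 -0.1899  0.1604] [ 0.5199 -0.1904  0.1593] [ 0.513 -0.242  0.148] [ 0.527 -0.139  0.17 ]
 dir [-0.047 -0.999]
board ((0.5609738230705261, -0.17336979508399963), (0.2593180239200592, 0.25243014097213745), 87.11897277832031)
mill [ 0.738 -0.003  0.151] [ 0.719 -0.029  0.121] [0.767 0.019 0.177]
spice [0.714 0.073 0.105] [0.695 0.053 0.091] [0.737 0.092 0.116]
[ 0.31385558  0.00525642 -0.0020507 ] [0.54800842 0.4119184  0.01629794]
[ 0.65687741 -0.23262497  0.20000599] [0.94929207 0.11039844 0.53644991]
```

View pics/c1.png

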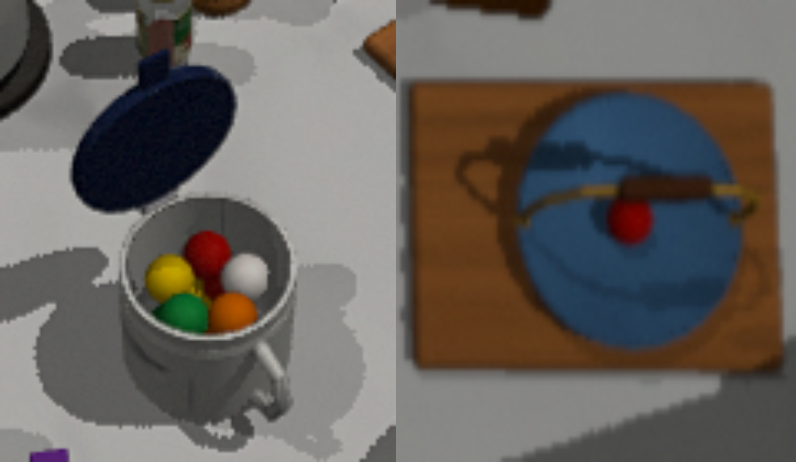

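The crop confirms the white jar with its navy lid open, and the red sweet in the middle of the blue dish under the arch (right half, about 630,222). First move: rise, turn so the tool axes line up with the world (tool x to +y), and go across with the fingers closed.

The rows are not in the units I measure in: turns go in shares of 2 rad. I convert before sending: -0.9 rad / 2 = -0.45.

Request:
{"op": "jog_arm", "data": {
  "rows": [
    [1,[0,0,-0.06],-0.09],
    [1,[0.03,-0.03,-0.1],-0.18],
    [1,[0.07,-0.07,-0.11],-0.27],
    [1,[0.11,-0.11,-0.11],-0.36],
    [1,[0.15,-0.15,-0.11],-0.45]
  ]
}}

```text
clock: 0.72
ee_pos: [0.2798, -0.4393, 0.3552]
orientation: [-0.0, 0.831, 0.556, -0.0]
wrist_force: [0.3, -0.4, 0.4]
width: 0.0002
finger_force: 0.0
```

```bash
cat >> h.py <<'E'
def to(x,y,z,psi):
    s=robot.read_state();q=s['orientation'];R=Rotation.from_quat(q[[1,2,3,0]]).as_matrix()
    p=np.arctan2(R[1,0],R[0,0])
    print('t',round(float(s['clock']),2),'pos',s['ee_pos'].round(4),'psi',round(p,3),'zax',R[:,2].round(3),'q',s['q'].round(2),'F',s['wrist_force'].round(1),'w',round(float(s['width']),4),round(float(s['finger_force']),1))
    print('tool shift',(R.T@(np.array([x,y,z])-s['ee_pos'])).round(4),'turn',round(float((p-psi+np.pi)%(2*np.pi)-np.pi),3))
E
python3 -c "
from h import *
to(.64,.205,.33,np.pi/2)
Q=np.load('pics/topP.npy').reshape(-1,3);P=np.load('pics/sceneP.npy').reshape(-1,3)
for A in(P,Q):
  k=(A[:,0]>.585)&(A[:,0]<.85)&(abs(A[:,1]-.2)<.1)&(A[:,2]>.05);B=A[k];print(B.min(0),B[B[:,2]>.15].min(0), B.max(0))
"
```

```text
t 0.72 pos [ 0.2798 -0.4393  0.3552] psi 1.179 zax [-0. -0. -1.] q [ 1.08  0.04 -0.17  1.59  0.01  1.51  0.52] F [ 0.3 -0.4  0.4] w 0.0002 0.0
tool shift [0.733  0.0867 0.0251] turn -0.392
[0.74801328 0.1000439  0.05003053] [0.75461431 0.10009121 0.15005677] [0.84982052 0.29704546 0.25119472]
[0.74652953 0.1000049  0.0500398 ] [0.75322857 0.10078349 0.15013985] [0.84991455 0.29255051 0.25503941]
```

Scaled: -0.392 rad / 2 = -0.196.

Request:
{"op": "jog_arm", "data": {
  "rows": [
    [1,[0.06,0.007,0],-0.09],
    [1,[0.12,0.014,0],-0.18],
    [1,[0.18,0.021,0],-0.196],
    [1,[0.24,0.028,0],-0.196],
    [1,[0.3,0.035,0],-0.196]
  ]
}}

```text
clock: 1.35
ee_pos: [0.4282, -0.1762, 0.3552]
orientation: [0.0, 0.709, 0.705, -0.0]
wrist_force: [0.4, -0.7, 0.1]
width: -0.0003
finger_force: 0.0
```

```bash
python3 -c "
from h import *
to(.64,.205,.33,np.pi/2)"
```

```text
t 1.35 pos [ 0.4282 -0.1762  0.3552] psi 1.565 zax [-0. -0. -1.] q [ 0.82 -0.07 -0.49  1.69 -0.03  1.51  0.33] F [ 0.4 -0.7  0.1] w -0.0003 0.0
tool shift [0.3826 0.2095 0.0251] turn -0.006
```

Request:
{"op": "jog_arm", "data": {
  "rows": [
    [1,[0.05,0.03,0],0],
    [1,[0.1,0.06,0],0],
    [1,[0.155,0.09,0],0],
    [1,[0.21,0.12,0],0],
    [1,[0.26,0.15,0],0]
  ]
}}

```text
clock: 1.98
ee_pos: [0.5799, 0.0828, 0.3553]
orientation: [0.0, 0.709, 0.705, 0.0]
wrist_force: [0.4, -1.1, 0.3]
width: -0.0
finger_force: 0.0
```

Request:
{"op": "jog_arm", "data": {
  "rows": [
    [1,[0.05,0.03,0],0],
    [1,[0.1,0.05,0],0],
    [1,[0.123,0.06,0],0],
    [1,[0.123,0.06,0.02],0],
    [1,[0.123,0.06,0.02],0]
  ]
}}

```text
clock: 2.6
ee_pos: [0.6395, 0.2034, 0.3333]
orientation: [-0.001, 0.709, 0.705, -0.002]
wrist_force: [0.2, -0.9, -0.0]
width: 0.0003
finger_force: 0.0
```

```bash
python3 -c "
from h import *
to(.63,.208,.212,np.pi/2)"
```

```text
t 2.6 pos [0.6395 0.2034 0.3333] psi 1.565 zax [-0.003 -0.001 -1.   ] q [ 0.15  0.46 -0.79  1.23  0.32  1.58 -0.59] F [ 0.2 -0.9 -0. ] w 0.0003 0.0
tool shift [ 0.0047 -0.0091  0.1213] turn -0.006
```

Request:
{"op": "jog_arm", "data": {
  "rows": [
    [1,[0.005,-0.006,0.05],0],
    [1,[0.005,-0.006,0.1],0],
    [1,[0.005,-0.006,0.12],0],
    [1,[0.005,-0.02,0.12],0],
    [1,[0.006,-0.03,0.12],0]
  ]
}}

```text
clock: 3.22
ee_pos: [0.6098, 0.2105, 0.2177]
orientation: [0.0, 0.709, 0.705, 0.001]
wrist_force: [0.4, 0.3, 0.3]
width: 0.0001
finger_force: 0.0
```

Request:
{"op": "jog_arm", "data": {
  "rows": [
    [1,[0.001,-0.012,0],0],
    [1,[0.003,-0.024,0],0],
    [1,[0.004,-0.036,0],0],
    [1,[0.006,-0.048,0],0],
    [1,[0.007,-0.056,0],0]
  ]
}}

```text
clock: 3.85
ee_pos: [0.5533, 0.2173, 0.2154]
orientation: [0.0, 0.709, 0.705, -0.0]
wrist_force: [0.4, -0.2, -0.3]
width: -0.0003
finger_force: 0.1
```

```bash
python3 -c "
from h import *
to(.63,.208,.212,np.pi/2); snap('scene','s1')"
```

```text
t 3.85 pos [0.5533 0.2173 0.2154] psi 1.565 zax [ 0. -0. -1.] q [ 0.23  0.35 -0.84  1.61  0.27  1.3  -0.66] F [ 0.4 -0.2 -0.3] w -0.0003 0.1
tool shift [-0.0089  0.0768  0.0034] turn -0.006
```

View pics/s1.png

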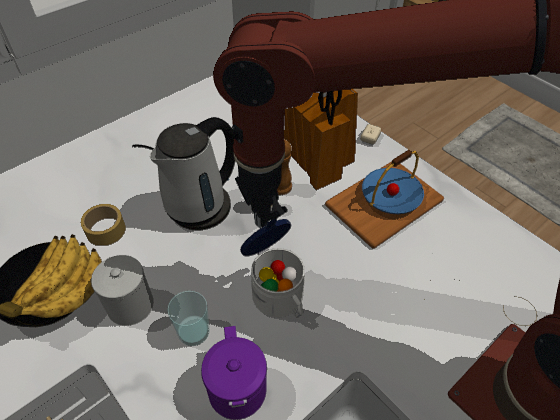

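The finger has tipped the lid forward over the mouth (lid at 266,237); the jar has stayed put. I keep pushing.

Request:
{"op": "jog_arm", "data": {
  "rows": [
    [1,[0.001,-0.012,0],0],
    [1,[0.003,-0.024,0],0],
    [1,[0.004,-0.036,0],0],
    [1,[0.006,-0.048,0],0],
    [1,[0.006,-0.048,0],0]
  ]
}}

```text
clock: 4.53
ee_pos: [0.5052, 0.2238, 0.2156]
orientation: [0.0, 0.709, 0.705, -0.0]
wrist_force: [0.4, -0.7, -0.1]
width: 0.0004
finger_force: 0.0
```

Request:
{"op": "jog_arm", "data": {
  "rows": [
    [1,[0,0,-0.04],0],
    [1,[0,0,-0.08],0],
    [1,[-0.05,0,-0.12],0],
    [1,[-0.1,0,-0.12],0],
    [1,[-0.15,0,-0.12],0]
  ]
}}

```text
clock: 5.15
ee_pos: [0.5055, 0.0717, 0.336]
orientation: [0.001, 0.709, 0.705, 0.001]
wrist_force: [-0.1, -0.2, -1.0]
width: 0.0
finger_force: 0.0
```

```bash
python3 -c "
from h import *
to(.5205,-.1885,.33,np.pi/2-.048); p,d=snap('scene','s2');A=pts('scene',d)
L=A[(abs(A[...,0]-.5)<.08)&(abs(A[...,1]-.22)<.08)&(A[...,2]>.09)&(A[...,2]<.2)];print(len(L),np.percentile(L[:,2],[5,25,50,75,95,99]).round(3),L.min(0),L.max(0))"
```

```text
t 5.15 pos [0.5055 0.0717 0.336 ] psi 1.565 zax [ 0.002 -0.    -1.   ] q [ 0.53  0.06 -0.78  1.62  0.04  1.48 -0.26] F [-0.1 -0.2 -1. ] w 0.0 0.0
tool shift [-0.2601  0.0166  0.0061] turn 0.042
1665 [0.091 0.102 0.159 0.179 0.191 0.195] [0.43414795 0.16508972 0.09000311] [0.55561519 0.27798734 0.19997433]
```

View pics/s2.png

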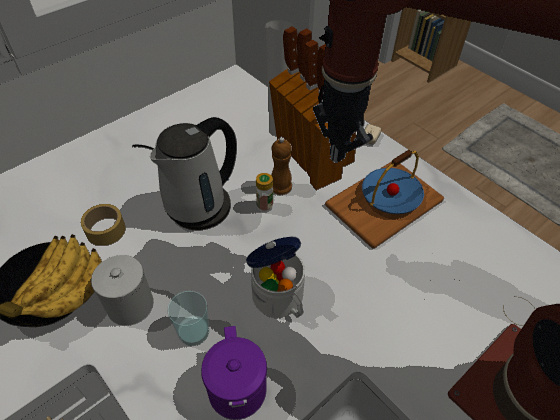

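The lid is at roughly 45 degrees (274,252). I check whether it is still falling.

```bash
python3 -c "
from h import *
import time
for i in range(6):
  p,d=robot.capture('scene');A=pts('scene',d)
  L=A[(abs(A[...,0]-.5)<.08)&(abs(A[...,1]-.22)<.09)&(A[...,2]>.122)&(A[...,2]<.24)];L=L[L[:,2]<np.inf]
  print(robot.read_state()['clock'],len(L),L.max(0).round(3),L[L[:,2].argmax()].round(3),L[L[:,0].argmin()].round(3))"
```

```text
5.25 1094 [0.559 0.277 0.208] [0.455 0.232 0.208] [0.453 0.223 0.204]
5.3 1128 [0.556 0.277 0.207] [0.453 0.222 0.207] [0.452 0.222 0.201]
5.35 1152 [0.558 0.278 0.204] [0.453 0.229 0.204] [0.451 0.219 0.203]
5.4 1198 [0.559 0.278 0.203] [0.452 0.227 0.203] [0.45  0.224 0.199]
5.45 1227 [0.558 0.278 0.201] [0.45  0.219 0.201] [0.448 0.218 0.199]
5.5 1264 [0.559 0.278 0.199] [0.449 0.237 0.199] [0.447 0.219 0.194]
```

It is falling slowly by itself. Meanwhile I open the gripper and move over the dish, and check the lid again before lifting.

Scaled: 0.042 rad / 2 = 0.021.

Request:
{"op": "jog_arm", "data": {
  "rows": [
    [0,[-0.055,0.003,0],0],
    [0,[-0.11,0.007,0],0.01],
    [0,[-0.165,0.01,0],0.021],
    [0,[-0.22,0.014,0],0.021],
    [0,[-0.26,0.0165,0.02],0.021]
  ]
}}

```text
clock: 6.12
ee_pos: [0.5212, -0.1882, 0.3161]
orientation: [0.001, 0.724, 0.69, 0.001]
wrist_force: [-0.1, 1.0, 0.7]
width: 0.0858
finger_force: 0.0
```

Request:
{"op": "jog_arm", "data": {
  "rows": [
    [0,[0,0,0.04],0],
    [0,[0,0,0.06],0],
    [0,[0,0,0.06],0],
    [0,[0,0,0.06],0]
  ]
}}

```text
clock: 6.62
ee_pos: [0.521, -0.1859, 0.2564]
orientation: [0.0, 0.723, 0.69, 0.0]
wrist_force: [0.2, 0.4, -0.2]
width: 0.0851
finger_force: 0.0
```

Run:
```python
from h import *
to(.5205,-.189,.148,np.pi/2-.048)
c=robot.camera_params('wrist');p,d=snap('wrist','w1');A=pts('wrist',d,c).reshape(-1,3);I=p.reshape(-1,3).astype(int)
m=(np.hypot(A[:,0]-.52,A[:,1]+.188)<.06)&(A[:,2]>.146)&(A[:,2]<.175)&(I.sum(1)<200);G=A[m]
w=np.linalg.svd(G[:,:2]-G[:,:2].mean(0))[2][0];print('grip',len(G),G.mean(0).round(4),((np.percentile(G,2,axis=0)+np.percentile(G,98,axis=0))/2).round(4),G.min(0).round(3),G.max(0).round(3),w.round(3))
red=(I[:,0]>110)&(I[:,1]<60)&(I[:,2]<60)&(A[:,2]>.03)&(A[:,2]<.08);print('sweet',red.sum(),A[red].mean(0).round(3),A[red].min(0).round(3),A[red].max(0).round(3))
p2,d2=snap('scene','s3')
cv2.imwrite('pics/c2.png',np.hstack([p,p2])[:,:,::-1][:, :, :]) 
im=cv2.imread('pics/c2.png');cv2.imwrite('pics/c2.png',cv2.resize(im,(800,300)))
```

```text
t 6.62 pos [ 0.521  -0.1859  0.2564] psi 1.524 zax [ 0.001 -0.    -1.   ] q [ 0.77  0.17 -0.57  1.66  0.1   1.33  0.14] F [ 0.2  0.4 -0.2] w 0.0851 0.0
tool shift [-0.0031 -0.0005  0.1084] turn 0.001
grip 1355 [ 0.5204 -0.1833  0.1596] [ 0.5202 -0.1812  0.1549] [ 0.513 -0.235  0.146] [ 0.528 -0.136  0.163] [-0.036 -0.999]
sweet 3 [ 0.51  -0.185  0.055] [ 0.509 -0.187  0.054] [ 0.51  -0.184  0.056]
```

View pics/c2.png

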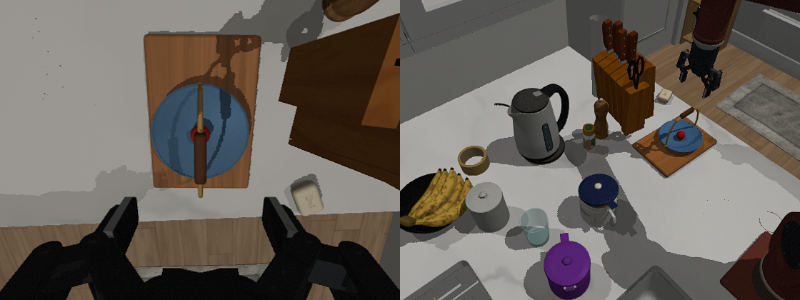

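The lid now looks shut (right half, 598,190), and the dish grip is centred under the camera (200,160 in the left half). I measure the lid, the grip centre and the board's direction exactly.

Run:
```python
from h import *
A=pts('scene',np.load('pics/s3.npy'))
L=A[(np.hypot(A[...,0]-.498,A[...,1]-.219)<.05)&(A[...,2]>.09)];c=L.mean(0);print('lid',c.round(3),np.percentile(L[:,2],[5,50,95,100]).round(3),np.linalg.svd(L-c,full_matrices=False)[2][2].round(3))
W=pts('wrist',np.load('pics/w1.npy'))
for v,u in[(50,203),(50,365),(262,214),(262,352)]:print(v,u,W[v,u].round(3))
im=cv2.imread('pics/w1.png').astype(int)
k=(abs(W[...,2]-.018)<.006)&(im[...,2]>im[...,0]+25)&(np.hypot(W[...,0]-.52,W[...,1]+.17)<.17)&(W[...,0]<.63)
n,lab,st,_=cv2.connectedComponentsWithStats(k.astype(np.uint8));j=1+st[1:,4].argmax()
print('board',cv2.minAreaRect(W[lab==j][:,:2].astype(np.float32)))
b=(im[...,0]>im[...,2]+40)&(W[...,2]>.04)&(W[...,2]<.05)&(np.hypot(W[...,0]-.52,W[...,1]+.187)<.09)
print('dish',cv2.minEnclosingCircle(W[b][:,:2].astype(np.float32)))
for r in range(150,280,8):
  row=im[r,270:295];print(r,row[row.sum(1).argmin()],W[r,280].round(3))
```

```text
lid [0.496 0.221 0.133] [0.126 0.133 0.139 0.144] [ 0.132 -0.022  0.991]
50 203 [ 0.445 -0.039  0.016]
50 365 [ 0.623 -0.045 -0.001]
262 214 [ 0.423 -0.301  0.   ]
262 352 [ 0.616 -0.31   0.   ]
board ((0.5237452387809753, -0.1698039025068283), (0.2582260072231293, 0.17824609577655792), 86.80520629882812)
dish ((0.520679235458374, -0.18845738470554352), 0.07746507972478867)
150 [18 44 62] [ 0.523 -0.133  0.14 ]
158 [21 49 68] [ 0.523 -0.139  0.146]
166 [53 42 27] [ 0.522 -0.144  0.148]
174 [57 44 30] [ 0.522 -0.15   0.15 ]
182 [ 6 10 65] [ 0.522 -0.156  0.154]
190 [ 8 14 22] [ 0.522 -0.16   0.161]
198 [11 21 38] [ 0.521 -0.166  0.162]
206 [ 9 24 46] [ 0.521 -0.172  0.162]
214 [ 8 21 41] [ 0.521 -0.179  0.161]
222 [10 21 39] [ 0.521 -0.186  0.161]
230 [10 20 40] [ 0.52  -0.192  0.162]
238 [ 7 19 38] [ 0.52  -0.199  0.163]
246 [23 28 40] [ 0.52  -0.206  0.162]
254 [ 8 17 33] [ 0.519 -0.213  0.161]
262 [27 60 80] [ 0.519 -0.226  0.151]
270 [20 53 74] [ 0.518 -0.235  0.149]
278 [140 145 147] [ 0.514 -0.331 -0.001]
```

The lid is still 7 degrees short but falling. I lower onto the grip and check again before lifting.

Request:
{"op": "jog_arm", "data": {
  "rows": [
    [0,[-0.002,-0.001,0.03],0],
    [0,[-0.002,-0.001,0.06],0],
    [0,[-0.002,-0.001,0.09],0],
    [0,[-0.002,-0.001,0.108],0],
    [0,[-0.002,-0.001,0.108],0]
  ]
}}

```text
clock: 7.35
ee_pos: [0.5188, -0.1885, 0.1469]
orientation: [-0.001, 0.724, 0.69, -0.0]
wrist_force: [-0.2, 1.1, 0.2]
width: 0.0852
finger_force: 0.0
```

Run:
```python
from h import *
to(.5205,-.188,.148,1.523)
p,d=snap('scene','s4');A=pts('scene',d)
L=A[(np.hypot(A[...,0]-.498,A[...,1]-.219)<.05)&(A[...,2]>.09)];c=L.mean(0);print('lid',c.round(3),np.percentile(L[:,2],[5,50,95,100]).round(3),np.linalg.svd(L-c,full_matrices=False)[2][2].round(3))
```

```text
t 7.35 pos [ 0.5188 -0.1885  0.1469] psi 1.523 zax [-0.001  0.001 -1.   ] q [ 0.76  0.26 -0.56  1.8   0.15  1.12  0.1 ] F [-0.2  1.1  0.2] w 0.0852 0.0
tool shift [ 0.0005  0.0017 -0.0011] turn -0.0
lid [0.496 0.221 0.124] [0.12  0.123 0.127 0.136] [-0.007 -0.005  1.   ]
```

The lid is flat at 0.124 m, so it is shut. I centre on the grip and close gently.

Request:
{"op": "jog_arm", "data": {
  "rows": [
    [0.4,[0,0.0015,-0.001],0],
    [0.65,[0,0.0015,-0.001],0],
    [0.76,[0,0.0015,-0.001],0],
    [0.8,[0,0.0015,-0.001],0],
    [0.82,[0,0.0015,-0.001],0]
  ]
}}

```text
clock: 8.02
ee_pos: [0.5205, -0.1887, 0.1483]
orientation: [-0.0, 0.724, 0.69, -0.0]
wrist_force: [0.7, 0.4, -0.2]
width: 0.0154
finger_force: 0.0
```

Request:
{"op": "jog_arm", "data": {
  "rows": [
    [0.84,[0,0,0],0],
    [0.86,[0,0,0],0],
    [0.9,[0,0,0],0],
    [1,[0,0,0],0],
    [1,[0,0,0],0]
  ]
}}

```text
clock: 8.65
ee_pos: [0.5206, -0.1886, 0.1484]
orientation: [0.0, 0.724, 0.69, 0.0]
wrist_force: [0.3, 0.9, 0.7]
width: 0.0129
finger_force: 58.4
```

Request:
{"op": "jog_arm", "data": {
  "rows": [
    [1,[0,0,0],0],
    [1,[0,0,-0.001],0],
    [1,[0,0,-0.003],0],
    [1,[0,0,-0.006],0],
    [1,[0,0,-0.01],0]
  ]
}}

```text
clock: 9.28
ee_pos: [0.5204, -0.1886, 0.1584]
orientation: [-0.0, 0.724, 0.69, -0.0]
wrist_force: [-0.4, 0.5, -3.0]
width: 0.0131
finger_force: 58.4
```

```bash
cat >> h.py <<'E'
def sweet(tag):
    to(.5205,-.188,.26,1.523)
    p,d=snap('scene',tag);A=pts('scene',d).reshape(-1,3);I=p.reshape(-1,3).astype(int)
    n=np.hypot(A[:,0]-.52,A[:,1]+.188)<.12
    r=n&(I[:,0]>100)&(I[:,1]<50)&(I[:,2]<50)&(A[:,2]>.03)
    B=A[r];f=lambda v:((B-v[:3])**2).sum(1)**.5-.016
    from scipy.optimize import least_squares
    print('sweet',len(B),least_squares(f,np.r_[B.mean(0)-[0,0,.012]]).x.round(4))
    b=n&(I[:,2]>I[:,0]+40)&(A[:,2]>.02);D=A[b];z=np.percentile(D[:,2],98);D=D[D[:,2]>z-.006];c=D.mean(0)
    print('dish rim',len(D),z.round(3),cv2.minEnclosingCircle(D[:,:2].astype(np.float32)),np.linalg.svd(D-c,full_matrices=False)[2][2].round(3))
E
python3 -c "
from h import *
sweet('s5')"
```

```text
t 9.28 pos [ 0.5204 -0.1886  0.1584] psi 1.523 zax [-0.  0. -1.] q [ 0.76  0.25 -0.56  1.79  0.15  1.14  0.1 ] F [-0.4  0.5 -3. ] w 0.0131 58.4
tool shift [ 0.0007 -0.     -0.1016] turn -0.0
sweet 60 [ 0.5222 -0.1882  0.0543]
dish rim 537 0.056 ((0.5187914967536926, -0.18782491981983185), 0.08060512691736221) [-0.     0.002 -1.   ]
```

The dish is off the board and level, with the sweet central. I lift further.

Request:
{"op": "jog_arm", "data": {
  "rows": [
    [1,[0,0,-0.004],0],
    [1,[0,0,-0.01],0],
    [1,[0,0,-0.017],0],
    [1,[0,0,-0.025],0],
    [1,[0,0,-0.033],0]
  ]
}}

```text
clock: 9.95
ee_pos: [0.5206, -0.1886, 0.192]
orientation: [0.0, 0.724, 0.69, 0.0]
wrist_force: [-0.3, -0.1, -3.9]
width: 0.0132
finger_force: 58.5
```

Request:
{"op": "jog_arm", "data": {
  "rows": [
    [1,[0,0,-0.009],0],
    [1,[0,0,-0.018],0],
    [1,[0,0,-0.027],0],
    [1,[0,0,-0.036],0],
    [1,[0,0,-0.045],0]
  ]
}}

```text
clock: 10.58
ee_pos: [0.5205, -0.1886, 0.2369]
orientation: [-0.0, 0.724, 0.69, -0.0]
wrist_force: [0.1, 0.5, -3.4]
width: 0.0134
finger_force: 58.5
```

Request:
{"op": "jog_arm", "data": {
  "rows": [
    [1,[0,0,-0.008],0],
    [1,[0,0,-0.014],0],
    [1,[0,0,-0.018],0],
    [1,[0,0,-0.02],0],
    [1,[0,0,-0.02],0]
  ]
}}

```text
clock: 11.2
ee_pos: [0.5205, -0.1887, 0.2562]
orientation: [-0.0, 0.724, 0.69, -0.0]
wrist_force: [1.0, 0.6, -2.7]
width: 0.0129
finger_force: 58.5
```

```bash
python3 -c "
from h import *
sweet('s6')"
```

```text
t 11.2 pos [ 0.5205 -0.1887  0.2562] psi 1.523 zax [-0.  0. -1.] q [ 0.77  0.18 -0.57  1.66  0.1   1.33  0.14] F [ 1.   0.6 -2.7] w 0.0129 58.5
tool shift [ 0.0007 -0.0001 -0.0038] turn -0.0
sweet 68 [ 0.5218 -0.1877  0.1517]
dish rim 603 0.154 ((0.5237882137298584, -0.1848267912864685), 0.0809454694390297) [ 0.001  0.005 -1.   ]
```

Scaled: 0.06 rad / 2 = 0.03.

Request:
{"op": "jog_arm", "data": {
  "rows": [
    [1,[0,0,0],0.01],
    [1,[0,0,0],0.03],
    [1,[0,0,0],0.06],
    [1,[0,0,0],0.095],
    [1,[0,0,0],0.13]
  ]
}}

```text
clock: 11.88
ee_pos: [0.5205, -0.1887, 0.2561]
orientation: [-0.0, 0.808, 0.589, -0.0]
wrist_force: [-0.3, -0.5, -3.5]
width: 0.0129
finger_force: 58.5
```

Scaled: 0.35 rad / 2 = 0.175.

Request:
{"op": "jog_arm", "data": {
  "rows": [
    [1,[0,0,0],0.035],
    [1,[0,0,0],0.07],
    [1,[0,0,0],0.105],
    [1,[0,0,0],0.14],
    [1,[0,0,0],0.175]
  ]
}}

```text
clock: 12.5
ee_pos: [0.5205, -0.1886, 0.2561]
orientation: [-0.0, 0.898, 0.439, -0.0]
wrist_force: [0.7, 0.3, -3.5]
width: 0.013
finger_force: 58.5
```

```bash
python3 -c "
from h import *
sweet('s7')"
```

```text
t 12.5 pos [ 0.5205 -0.1886  0.2561] psi 0.91 zax [-0.  0. -1.] q [ 0.73  0.17 -0.51  1.66  0.09  1.33 -0.46] F [ 0.7  0.3 -3.5] w 0.013 58.5
tool shift [ 0.0005 -0.0003 -0.0039] turn -0.613
sweet 48 [ 0.5219 -0.186   0.1516]
dish rim 644 0.153 ((0.5230329632759094, -0.18721221387386322), 0.08035098016262054) [-0.003  0.002 -1.   ]
```

Scaled: 0.35 rad / 2 = 0.175.

Request:
{"op": "jog_arm", "data": {
  "rows": [
    [1,[0,0,0],0.035],
    [1,[0,0,0],0.07],
    [1,[0,0,0],0.105],
    [1,[0,0,0],0.14],
    [1,[0,0,0],0.175]
  ]
}}

```text
clock: 13.18
ee_pos: [0.5205, -0.1886, 0.2562]
orientation: [-0.0, 0.961, 0.277, -0.0]
wrist_force: [-0.6, -0.3, -3.7]
width: 0.0129
finger_force: 58.5
```

Scaled: 0.35 rad / 2 = 0.175.

Request:
{"op": "jog_arm", "data": {
  "rows": [
    [1,[0,0,0],0.035],
    [1,[0,0,0],0.07],
    [1,[0,0,0],0.105],
    [1,[0,0,0],0.14],
    [1,[0,0,0],0.175]
  ]
}}

```text
clock: 13.8
ee_pos: [0.5205, -0.1886, 0.2562]
orientation: [-0.0, 0.994, 0.105, -0.0]
wrist_force: [-0.2, -0.3, -3.3]
width: 0.0129
finger_force: 58.5
```

Scaled: 0.245 rad / 2 = 0.1225.

Request:
{"op": "jog_arm", "data": {
  "rows": [
    [1,[0,0,0],0.035],
    [1,[0,0,0],0.065],
    [1,[0,0,0],0.09],
    [1,[0,0,0],0.11],
    [1,[0,0,0],0.1225]
  ]
}}

```text
clock: 14.42
ee_pos: [0.5205, -0.1886, 0.2562]
orientation: [-0.0, 1.0, -0.016, -0.0]
wrist_force: [-0.1, -0.7, -3.2]
width: 0.0127
finger_force: 58.5
```

Scaled: 0.015 rad / 2 = 0.0075.

Request:
{"op": "jog_arm", "data": {
  "rows": [
    [1,[0,0,0],0.005],
    [1,[0,0,0],0.0075],
    [1,[0,0,0],0.0075],
    [1,[0,0,0],0.0075],
    [1,[0,0,0],0.0075]
  ]
}}

```text
clock: 15.05
ee_pos: [0.5206, -0.1887, 0.2564]
orientation: [-0.0, 1.0, -0.024, 0.0]
wrist_force: [0.7, 0.2, -2.5]
width: 0.013
finger_force: 58.5
```

Request:
{"op": "jog_arm", "data": {
  "rows": [
    [1,[0,0,0],0],
    [1,[0,0,0],0],
    [1,[0,0,0],0],
    [1,[0,0,0],0],
    [1,[0,0,0],0]
  ]
}}

```text
clock: 15.68
ee_pos: [0.5206, -0.1886, 0.2563]
orientation: [-0.0, 1.0, -0.024, 0.0]
wrist_force: [-0.5, 0.8, -2.7]
width: 0.0129
finger_force: 58.5
```

```bash
python3 -c "
from h import *
sweet('s8');sweet('s9')"
```

```text
t 15.68 pos [ 0.5206 -0.1886  0.2563] psi -0.047 zax [ 0.  0. -1.] q [ 0.66  0.16 -0.43  1.67  0.07  1.33 -1.41] F [-0.5  0.8 -2.7] w 0.0129 58.5
tool shift [-0.0001 -0.0006 -0.0037] turn -1.57
sweet 64 [ 0.5222 -0.1886  0.1524]
dish rim 519 0.154 ((0.5232458114624023, -0.1878759264945984), 0.07934925705194473) [-0.004  0.004 -1.   ]
t 15.72 pos [ 0.5205 -0.1887  0.2563] psi -0.047 zax [-0.  0. -1.] q [ 0.66  0.16 -0.43  1.67  0.07  1.33 -1.41] F [ 0.3 -0.1 -3.9] w 0.0131 58.5
tool shift [-0.0001 -0.0007 -0.0037] turn -1.57
sweet 63 [ 0.5229 -0.1878  0.1522]
dish rim 542 0.154 ((0.5226322412490845, -0.18756698071956635), 0.07957585901021957) [-0.005  0.005 -1.   ]
```

View pics/s8.png

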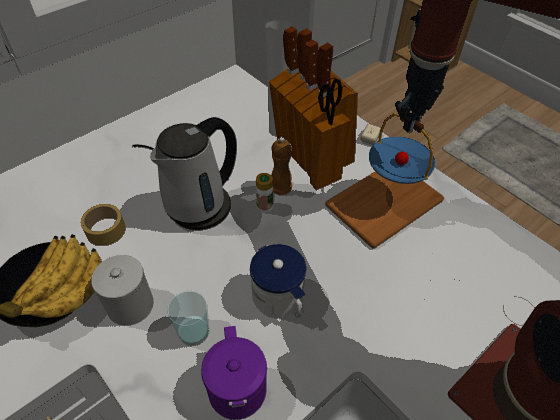

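The lid is shut (277,268). The dish is level and steady above the board (402,160), its arch now across the board and the sweet in the middle. The mill, spice jar and tumbler stand where they were, so I hand in.

```bash
python3 -c "
from h import *
print(robot.finish_job())"
```

```text
the job is handed in; nothing more can be done
None
```

I shut the white jar's lid, then lifted the dish and turned it 90°; it is held level about 11 cm clear of the board, the sweet in its middle. The job was handed in at about 16 s, with no verdict shown.

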